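# Put the finishing brush and filling spatula back in their tray compartments

## Task

Tidy the finishing tools: lay the brush with the blue handle flat in the blue-lined compartment of the wooden tray, and the spatula with the yellow handle flat in the yellow-lined compartment, each lying along its compartment (either end first) and set down rather than dropped.

Things in the scene. Friction and masses are not known exactly. Their poses are not given: they have to be found in the camera images.
- brush_mid (a point): Flat brush with a blue handle, lying flat; 170 mm long along x (bristles at +x), z up. Point: half-way along, half-way up the handle, 7 mm above the underside, near the centre of mass; grip here across y. Handle (x -85 to +20 mm): 24 mm wide, 14 thick. Head (x 20 to 85): 48 wide, 14 thick. About 70 g. A like brush with a red handle lies nearby.
- spatula_mid (a point): Filling spatula with a yellow handle, lying flat; 170 mm long along x (steel blade at +x), z up. Point: half-way along, half-way up the handle, 8 mm above the underside, near the centre of mass; grip here across y. Handle (x -85 to +20 mm): 24 mm wide, 16 thick. Blade (x 20 to 85): 24 to 48 wide, 3 thick. About 90 g. A like one with a black handle lies beyond.
- blue_pocket (a point): Centre of the floor of the blue-lined compartment in the fixed brown wooden tray. The compartment is open on top, 200 mm long inside (along this point's x axis) and 80 mm wide (y); z is up. Its floor is 8 mm above the table; its walls are 6 mm thick and rise 16 mm above its floor.
- yellow_pocket (a point): Centre of the floor of the yellow-lined compartment in the same tray, at right angles to the blue one. Open on top, 200 mm long inside (along this point's x axis) and 80 mm wide (y); z is up. Its floor is 8 mm above the table; its walls are 6 mm thick and rise 16 mm above its floor.
There are look-alikes about, which are no part of the job. Leave any orange or turquoise look-alike of the part that bears brush_mid alone.

How it is judged:
By the outcome, as a careful person would: the job done as asked, in the order asked, and still so for the second after the job is handed in, with the robot touching nothing.
It also fails if it takes over 58 s, if anything falls off the work surface, if the arm or the gripper's body presses on something with over 40 N, if the wrist force passes 120 N, or if a joint passes its speed limit or range.

## Robot

A 7-joint arm with a two-finger parallel gripper is mounted at the origin on the work surface. World frame = base frame: x ahead of the robot, y to its left, z up, the work surface at z = 0. Lengths are in m, angles in rad, forces in N, time in s.
With the tool pointing down it reaches from about 0.425 to 0.8 m from the base axis. Payload 8.3 kg.
Tool frame: the origin (TCP) lies on the centre line of the jaws, within the pads' length; the fingertips stand 17 mm ahead of it and the grasp point (between the pads) lies 2 mm behind it; z points along the fingers, y is the line along which they close (so a half turn about z gives the same grasp; the last joint's range is limited). The gripper opens to 85 mm and grips with 20 to 120 N. Pads are 22 mm wide; open, the fingers measure 114 mm over their backs; the gripper's body (76 mm by 85 mm) begins 54 mm behind the grasp point. The pads swing forward as they close: fully open they stand 13 mm farther back than shut.
Start: joints at [-1.199, 0.383, 0.016, 1.37, -0.006, 1.388, -0.046], TCP at [0.263, 0.567, 0.248] pointing down, gripper open.
Joint ranges: [-2.95, 2.95], [-0.25, 2.06], [-1.52, 1.56], [0.18, 2.33], [-1.44, 4.58], [0.02, 2.06], [-3.01, 3.01]. Speed limits (rad/s): [2.39, 2.39, 3.01, 3.01, 3.14, 3.14, 3.14].

## Interface

Orientations are given as [roll, pitch, yaw] about the fixed x, y, z axes, in that order (R = Rz(yaw) Ry(pitch) Rx(roll)).
In Python, from cell import r gives the robot as it stands.
- The arm moves only by the tool drive_tool, never from a script. Its arguments are lists of equal length, an entry for each row: "claw": the closure, from -1 (fully open) to 1 (shut); "linear": the shift along the tool's x, y, z normalised to -1 to 1, where 1 is 30 cm, a list of three; "dr": the turn, a rotation vector about the tool's x, y, z normalised to -1 to 1, where 1 is 180 degrees, a list of three. A call has 1 to 8 rows; each row is the pose to reach, as a shift and turn from the pose commanded when the call began, along the tool's axes at that moment, turning the shorter way round; what a row does not reach only later rows make up. A row lasts 1/12 s, in which the tool goes at most 41.7 mm and 7.16 degrees, less where a joint would pass 70% of its speed; a pose out of reach is approached as far as the arm can. A call with a number of a shift or a turn outside -1 to 1 is refused whole. A call with a gripper value outside its range is refused whole. The fingers move at their own pace and stop on an object; "newtons" is the grip in N (left out, the last holds). Time passes only in rows, so rows that repeat a pose let the fingers close. It gives the time, the measured TCP pose, the force, the opening and the grip force at its end, in the units of the state.
- r.sense(): the state, without advancing time (a new reading comes with each control period).
- r.snapshot(name): name is "scene" or "top" or "wrist"; returns a dict with "pixels" (400x640x3 uint8, red, green, blue), "fx", "fy", "cx", "cy" (pixels), "world_to_cam" (4x4, takes a point from world to camera coordinates); the wrist camera has in their place "T_tool_cam" (4x4, takes a point from camera to tool coordinates, whose origin is the TCP and whose axes are the flange's). Camera axes: x right, y down, z forward; pixel columns grow to the right and rows downward; lengths in m; the calibration is good to about 2 mm. The wrist camera is an equidistant fisheye: a pixel r from the principal point sees the ray r / f radians off the axis. A picture is of the moment at which its call begins: read the wrist's pose just before it. There is no depth.
- r.close_job(): hands the job in; it is judged then, once.
The state is a dict: "clock": time; "joint_positions": joint angles; "qd": joint speeds; "joint_efforts": joint torques, N m; "position": TCP position; "tcp_rot": TCP orientation; "ft_force": force on the tool from outside, world axes, zero at the start; "moment": the same for the moment, N m; "width": opening from 0.0 (shut) to 1.0 (fully open); "grasp_force": force on a finger pad.
Only numpy, scipy, OpenCV 4.12 (cv2) and the standard library are available. Lean on these libraries where they do the work, as an engineer would, in place of code of your own. Each camera call takes 0.05 s, during which the arm holds its last target. There are 200 camera calls.

## Working session

There is one attempt and no reset: what is moved stays moved. The work goes in short steps, Python scripts to look and compute and a tool call to move; the robot and the scene stay as the last step left them, time stands still between calls to the robot, and variables do not carry over. Pictures are saved under pics/ and viewed, at most 10 in all, crops included, and the job is handed in when it is done.

Besides the shell and the picture viewer there is one more tool, called after ">>>" as name(argument=value, ...) on one line, values as JSON. drive_tool: Moves the arm, as the interface text tells. Its arguments: {"type":"object","properties":{"claw":{"type":"array","items":{"type":"number"}},"linear":{"type":"array","items":{"type":"array","items":{"type":"number"}}},"dr":{"type":"array","items":{"type":"array","items":{"type":"number"}}},"newtons":{"type":"number"}},"required":["claw","linear","dr"]}

```bash
mkdir -p pics
cat > h.py <<'E'
import numpy as np, cv2
from cell import r
def snap(n,f=None):
    s=r.sense(); d=r.snapshot(n)
    if f: cv2.imwrite(f,cv2.cvtColor(d['pixels'],cv2.COLOR_RGB2BGR))
    return s,d
def cast(d,u,v,z):
    M=np.linalg.inv(d['world_to_cam']); ray=M[:3,:3]@[(u-d['cx'])/d['fx'],(v-d['cy'])/d['fy'],1]
    o=M[:3,3]; return o+ray*(z-o[2])/ray[2]
E
python3 - <<'E'
from h import *
s,d=snap('top','pics/top.png'); snap('scene','pics/scene.png')
print({k:np.round(v,3) for k,v in s.items()}); print(np.round(np.linalg.inv(d['world_to_cam']),3),d['fx'],d['cx'],d['cy'])
E
```

```text
{'clock': np.float64(0.0), 'joint_positions': array([-1.199,  0.384,  0.016,  1.371, -0.006,  1.388, -0.046]), 'qd': array([0.   , 0.   , 0.002, 0.001, 0.001, 0.   , 0.   ]), 'joint_efforts': array([ 0.0000e+00, -6.2759e+01,  8.4400e-01, -3.7182e+01,  1.6000e-02,
        1.4000e-02, -0.0000e+00]), 'position': array([0.263, 0.566, 0.247]), 'tcp_rot': array([-3.14 ,  0.   ,  2.707]), 'ft_force': array([-0.218, -0.642,  0.447]), 'moment': array([ 0.022,  0.002, -0.028]), 'grasp_force': np.float64(0.0), 'width': np.float64(1.001)}
[[ 0.136 -0.96   0.245  0.248]
 [-0.991 -0.133  0.03  -0.052]
 [ 0.004 -0.247 -0.969  1.006]
 [ 0.     0.     0.     1.   ]] 406.0045738153177 320.4990309487351 192.47195785083113
```

View pics/top.png

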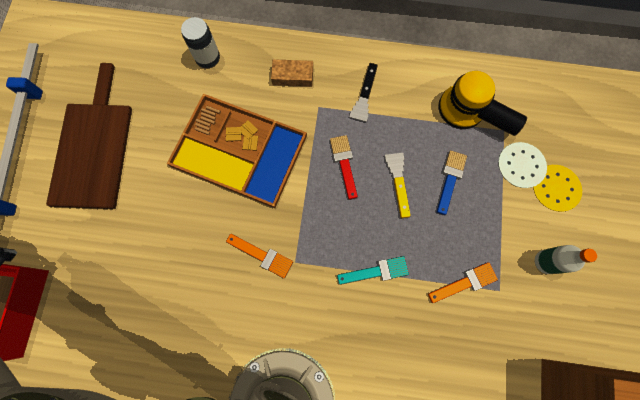

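View pics/scene.png

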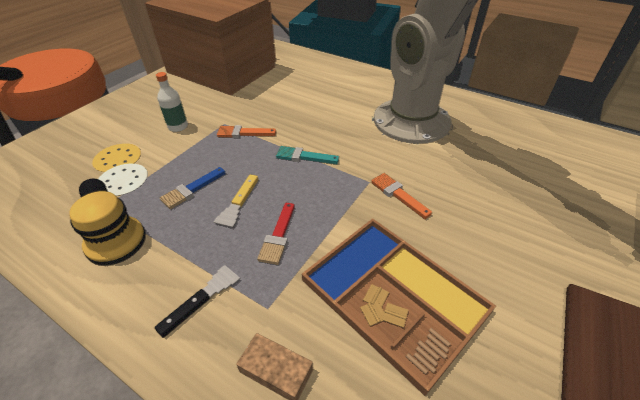

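The top view shows a blue-handled brush, handle ~(446,195), bristles up at (456,162). The yellow spatula has its handle at ~(402,197) and blade at (395,163). In the tray, the blue pocket is at ~(274,163) and the yellow one at ~(213,164).
Look-alikes in the top view:
- Brushes: red (345,168), orange (260,256) and (463,283), turquoise (372,271).
- Black spatula (365,93).
- Other yellow things: disc (558,187), sander (475,90).

My choices are the blue brush at (446,195) and the yellow spatula at (402,197).

```bash
cat > m.py <<'E'
from h import *
s,d=snap('top'); p=d['pixels']; hsv=cv2.cvtColor(p,cv2.COLOR_RGB2HSV)
B=((hsv[...,0]>100)&(hsv[...,0]<125)&(hsv[...,1]>130)&(hsv[...,2]>60)).astype(np.uint8)
Y=((hsv[...,0]>22)&(hsv[...,0]<34)&(hsv[...,1]>170)&(hsv[...,2]>110)).astype(np.uint8)
def blob(m,x0,y0,x1,y1):
    k=np.zeros_like(m); k[y0:y1,x0:x1]=m[y0:y1,x0:x1]
    c=max(cv2.findContours(k,cv2.RETR_EXTERNAL,cv2.CHAIN_APPROX_NONE)[0],key=cv2.contourArea); return c[:,0,:].astype(float)
def rect(c,z,d=d):
    w=np.array([cast(d,u,v,z)[:2] for u,v in c],np.float32)*1000
    (cx,cy),(a,b),ang=cv2.minAreaRect(w); 
    if b>a: a,b,ang=b,a,ang+90
    return np.array([cx/1000,cy/1000]),a,b,(ang+90)%180-90
if __name__=='__main__':
    for n,m,roi,z in [('brush',B,(425,150,470,225),.014),('spat',Y,(380,150,420,225),.016),('bluep',B,(240,115,310,205),.009),('yelp',Y,(165,130,260,195),.009)]:
        c=blob(m,*roi); print(n,len(c),[np.round(x,4) for x in rect(c,z)])
    for n,u,v in [('bristle tip',458,152),('blade tip',394,154)]: print(n,cast(d,u,v,.006).round(3))
    q=np.hstack([cv2.resize(p[140:230,370:480],None,fx=4,fy=4),cv2.resize(p[140:230,170:260],None,fx=4,fy=4)])[:, :800]
    cv2.imwrite('pics/crop.png',cv2.cvtColor(q,cv2.COLOR_RGB2BGR))
E
python3 m.py
```

```text
brush 90 [array([ 0.5387, -0.3362]), np.float64(103.3312), np.float64(23.7183), np.float64(-11.4967)]
spat 92 [array([ 0.5161, -0.225 ]), np.float64(103.2377), np.float64(22.943), np.float64(15.247)]
bluep 183 [array([0.5618, 0.1094]), np.float64(195.4783), np.float64(75.467), np.float64(-14.0802)]
yelp 183 [array([0.5387, 0.2655]), np.float64(193.9484), np.float64(76.8508), np.float64(75.8157)]
bristle tip [ 0.658 -0.361  0.006]
blade tip [ 0.629 -0.196  0.006]
```

View pics/crop.png

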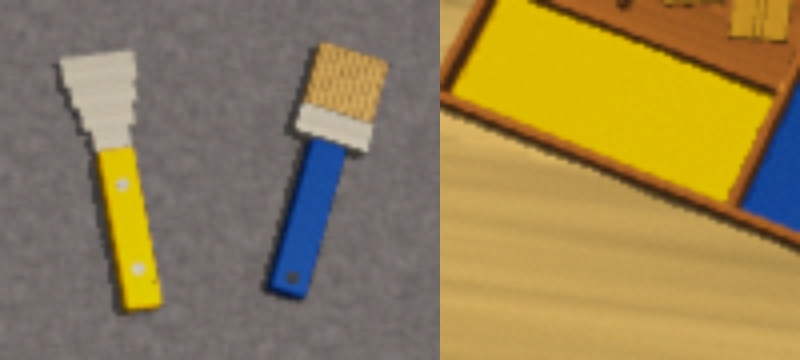

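The crop confirms both choices: blue handle 103×24 mm, yellow handle 103×23 mm. The predicted tips agree with the seen tips to within 4 mm.

```bash
cat > go.py <<'E'
from h import *
import sys
from scipy.spatial.transform import Rotation as Ro
def rel(x,y,z,yawdeg):
    s=r.sense(); R=Ro.from_euler('xyz',s['tcp_rot'])
    T=Ro.from_euler('xyz',[np.pi,0,np.radians(yawdeg)])
    print('t',s['clock'],'p',s['position'].round(4),'yaw',np.degrees(s['tcp_rot'][2]).round(1),'q',s['joint_positions'].round(2),'w',round(float(s['width']),3))
    print('linear',(R.inv().apply(np.array([x,y,z])-s['position'])/.3).round(4),'dr',((R.inv()*T).as_rotvec()/np.pi).round(4))
def wristblob(h,z,f=None,near=None):
    s,d=snap('wrist',f); p=d['pixels']; hsv=cv2.cvtColor(p,cv2.COLOR_RGB2HSV)
    H=hsv[...,0]; m=(((H>100)&(H<125)&(hsv[...,1]>130)&(hsv[...,2]>40)) if h=='b' else ((H>22)&(H<34)&(hsv[...,1]>170)&(hsv[...,2]>80))).astype(np.uint8)
    R=Ro.from_euler('xyz',s['tcp_rot']).as_matrix(); T=np.asarray(d['T_tool_cam'])
    for c in cv2.findContours(m,cv2.RETR_EXTERNAL,cv2.CHAIN_APPROX_NONE)[0]:
        if cv2.contourArea(c)<300: continue
        uv=c[:,0,:]-[d['cx'],d['cy']]; rr=np.hypot(*uv.T)+1e-9; th=rr/d['fx']
        ray=np.c_[uv/rr[:,None]*np.sin(th)[:,None],np.cos(th)]@T[:3,:3].T@R.T
        o=s['position']+R@T[:3,3]; ok=ray[:,2]<-.1; w=o+ray[ok]*((z-o[2])/ray[ok,2])[:,None]
        (cx,cy),(a,b),g=cv2.minAreaRect((w[:,:2]*1000).astype(np.float32))
        if b>a: a,b,g=b,a,g+90
        print('px',c[:,0,:].mean(0).round(),'c',round(cx/1000,4),round(cy/1000,4),'size',round(a),round(b),'ang',round((g+90)%180-90,1))
if __name__=='__main__':
    a=sys.argv[1:]
    if a[0]=='w': wristblob(a[1],float(a[2]),a[3] if len(a)>3 else None)
    else: rel(*map(float,a))
E
python3 go.py .5 .2 .2 165
```

```text
t 0.15 p [0.2631 0.5665 0.2475] yaw 155.1 q [-1.2   0.38  0.02  1.37 -0.01  1.39 -0.05] w 0.999
linear [-1.2309 -0.7753  0.1595] dr [-0.0005 -0.     -0.055 ]
```

>>> drive_tool(claw=[-0.4,-0.4,-0.4,-0.4,-0.4,-0.4,-0.4,-0.4], linear=[[-1,-0.65,0.13],[-1,-0.65,0.13],[-1,-0.65,0.13],[-1,-0.65,0.13],[-1,-0.65,0.13],[-1,-0.65,0.13],[-1,-0.65,0.13],[-1,-0.65,0.13]], dr=[[0,0,-0.07],[0,0,-0.07],[0,0,-0.07],[0,0,-0.07],[0,0,-0.07],[0,0,-0.07],[0,0,-0.07],[0,0,-0.07]])

```text
clock: 0.82
position: [0.4397, 0.2841, 0.2119]
tcp_rot: [3.142, -0.0, 2.927]
ft_force: [1.1, 0.3, -0.1]
width: 0.702
grasp_force: 0.0
```

```bash
python3 go.py .56 -.06 .18 168.5
```

```text
t 0.8167 p [0.4397 0.2841 0.2119] yaw 167.7 q [-0.77  0.18  0.16  1.71 -0.03  1.25  0.75] w 0.702
linear [-0.6362 -1.0351  0.1062] dr [ 0.     -0.0001 -0.0045]
```

>>> drive_tool(claw=[-0.4,-0.4,-0.4,-0.4,-0.4,-0.4,-0.4,-0.4], linear=[[-0.6,-1,0.1],[-0.6,-1,0.1],[-0.6,-1,0.1],[-0.6,-1,0.1],[-0.6,-1,0.1],[-0.6,-1,0.1],[-0.6,-1,0.1],[-0.6,-1,0.1]], dr=[[0,0,0],[0,0,0],[0,0,0],[0,0,0],[0,0,0],[0,0,0],[0,0,0],[0,0,0]])

```text
clock: 1.48
position: [0.5455, -0.0306, 0.1835]
tcp_rot: [3.141, 0.0, 2.927]
ft_force: [1.4, 0.3, 0.2]
width: 0.694
grasp_force: 0.0
```

```bash
python3 go.py .555 -.30 .17 168.5
```

```text
t 1.4833 p [ 0.5455 -0.0306  0.1835] yaw 167.7 q [-0.34  0.26  0.4   1.7  -0.11  1.2   1.45] w 0.694
linear [-0.2221 -0.8707  0.0451] dr [ 0.      0.     -0.0044]
```

>>> drive_tool(claw=[-0.4,-0.4,-0.4,-0.4,-0.4,-0.4,-0.4,-0.4], linear=[[-0.22,-0.87,0.045],[-0.22,-0.87,0.045],[-0.22,-0.87,0.045],[-0.22,-0.87,0.045],[-0.22,-0.87,0.045],[-0.22,-0.87,0.045],[-0.22,-0.87,0.045],[-0.22,-0.87,0.045]], dr=[[0,0,-0.0044],[0,0,-0.0044],[0,0,-0.0044],[0,0,-0.0044],[0,0,-0.0044],[0,0,-0.0044],[0,0,-0.0044],[0,0,-0.0044]])

```text
clock: 2.15
position: [0.5515, -0.3047, 0.1695]
tcp_rot: [-3.138, -0.001, 2.932]
ft_force: [-1.6, -0.8, 0.2]
width: 0.701
grasp_force: 0.0
```

```bash
python3 go.py w b .014 pics/w1.png; python3 go.py .5705 -.3427 .06 168.5
```

```text
px [284. 178.] c 0.5405 -0.3352 size 103 24 ang -11.4
px [619. 134.] c 0.5621 0.1102 size 194 56 ang -14.0
t 2.2 p [ 0.5526 -0.3013  0.1695] yaw 168.2 q [ 0.09  0.47  0.5   1.49 -0.23  1.24  1.98] w 0.698
linear [-0.0873 -0.122   0.365 ] dr [-0.0005 -0.0005 -0.0019]
```

View pics/w1.png

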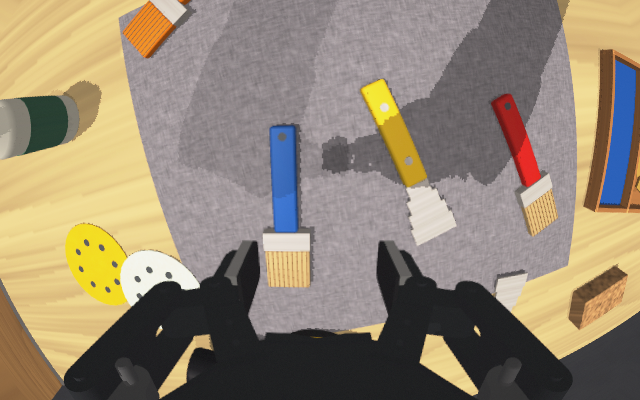

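The wrist view shows the blue brush (handle at (284,178), bristles at (288,265)) and agrees with the top view within 2 mm. Descending.

>>> drive_tool(claw=[-0.2,-0.2,-0.2,-0.2,-0.2,-0.2,-0.2,-0.2], linear=[[-0.09,-0.122,0.1],[-0.09,-0.122,0.25],[-0.09,-0.122,0.365],[-0.09,-0.122,0.365],[-0.09,-0.122,0.365],[-0.09,-0.122,0.365],[-0.09,-0.122,0.365],[-0.09,-0.122,0.365]], dr=[[0,0,-0.002],[0,0,-0.002],[0,0,-0.002],[0,0,-0.002],[0,0,-0.002],[0,0,-0.002],[0,0,-0.002],[0,0,-0.002]])

```text
clock: 2.87
position: [0.5751, -0.3392, 0.0641]
tcp_rot: [-3.141, 0.005, 2.948]
ft_force: [0.1, -0.6, -0.1]
width: 0.598
grasp_force: 0.0
```

```bash
python3 go.py w b .014; python3 go.py .5715 -.3425 .022 168.5
```

```text
px [312. 167.] c 0.5411 -0.3358 size 102 23 ang -11.4
t 2.9167 p [ 0.5749 -0.3392  0.0636] yaw 168.9 q [ 0.17  0.65  0.47  1.48 -0.31  1.09  2.08] w 0.603
linear [ 0.0094 -0.0129  0.1388] dr [-0.0003  0.0013  0.0021]
```

>>> drive_tool(claw=[-0.2,-0.2,-0.2,-0.2,0.9,0.9,0.9,0.9], linear=[[0.005,-0.012,0.06],[0.005,-0.012,0.11],[0.005,-0.012,0.139],[0.005,-0.012,0.139],[0.005,-0.012,0.139],[0.005,-0.012,0.139],[0.005,-0.012,0.139],[0.005,-0.012,0.139]], dr=[[0,0,0.002],[0,0,0.002],[0,0,0.002],[0,0,0.002],[0,0,0.002],[0,0,0.002],[0,0,0.002],[0,0,0.002]], newtons=40)

```text
clock: 3.58
position: [0.5721, -0.3427, 0.0206]
tcp_rot: [-3.141, 0.002, 2.941]
ft_force: [0.1, -0.4, 5.1]
width: 0.264
grasp_force: 40.2
```

>>> drive_tool(claw=[0.9,0.9,0.9,0.9,0.9,0.9], linear=[[0,0,0],[0,0,0],[0,0,0],[0,0,-0.06],[0,0,-0.14],[0,0,-0.14]], dr=[[0,0,0],[0,0,0],[0,0,0],[0,0,0],[0,0,0],[0,0,0]])

```text
clock: 4.08
position: [0.5732, -0.3438, 0.0659]
tcp_rot: [-3.139, 0.006, 2.94]
ft_force: [0.8, -1.3, -0.4]
width: 0.263
grasp_force: 39.5
```

```bash
python3 go.py w b .055 pics/w2.png; python3 go.py .57 -.1 .12 167
```

```text
px [318. 186.] c 0.5434 -0.3372 size 105 24 ang -11.4
t 4.1333 p [ 0.5727 -0.3434  0.0641] yaw 168.5 q [ 0.18  0.65  0.47  1.48 -0.31  1.09  2.08] w 0.265
linear [ 0.17    0.7928 -0.1885] dr [-0.0005  0.0016  0.0082]
```

View pics/w2.png

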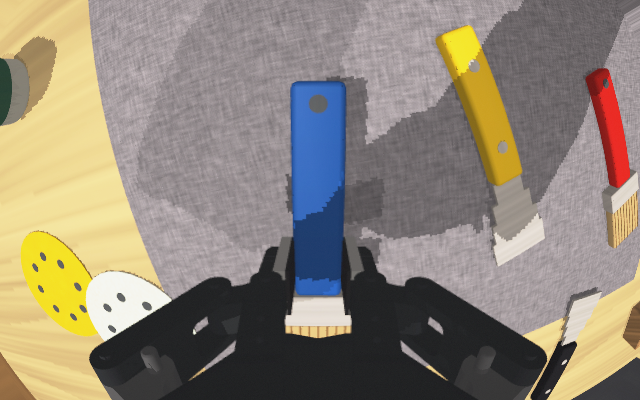

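Brush is held level and centred: handle at (318,186), between the pads. Carrying it to the blue pocket.

>>> drive_tool(claw=[0.9,0.9,0.9,0.9,0.9,0.9,0.9,0.9], linear=[[0.02,0.05,-0.08],[0.1,0.3,-0.18],[0.17,0.8,-0.18],[0.17,0.8,-0.18],[0.17,0.8,-0.18],[0.17,0.8,-0.18],[0.17,0.8,-0.18],[0.17,0.8,-0.18]], dr=[[0,0,0.008],[0,0,0.008],[0,0,0.008],[0,0,0.008],[0,0,0.008],[0,0,0.008],[0,0,0.008],[0,0,0.008]])

```text
clock: 4.8
position: [0.5698, -0.0879, 0.1145]
tcp_rot: [3.138, -0.001, 2.926]
ft_force: [0.5, 0.8, -1.5]
width: 0.266
grasp_force: 39.6
```

```bash
python3 go.py .56 .108 .10 166
```

```text
t 4.8 p [ 0.5698 -0.0879  0.1145] yaw 167.6 q [-0.26  0.41  0.46  1.7  -0.2   1.09  1.62] w 0.266
linear [0.1716 0.6308 0.0511] dr [ 0.0013 -0.0005  0.0091]
```

>>> drive_tool(claw=[0.9,0.9,0.9,0.9,0.9,0.9,0.9,0.9], linear=[[0.17,0.63,0.05],[0.17,0.63,0.05],[0.17,0.63,0.05],[0.17,0.63,0.05],[0.17,0.63,0.05],[0.17,0.63,0.05],[0.17,0.63,0.05],[0.17,0.63,0.05]], dr=[[0,0,0.008],[0,0,0.008],[0,0,0.008],[0,0,0.008],[0,0,0.008],[0,0,0.008],[0,0,0.008],[0,0,0.008]])

```text
clock: 5.47
position: [0.5616, 0.0977, 0.0995]
tcp_rot: [-3.14, -0.0, 2.89]
ft_force: [-0.1, -0.9, -1.0]
width: 0.265
grasp_force: 39.6
```

```bash
python3 go.py w y .009; python3 go.py w b .009 pics/w3.png;  python3 go.py .56 .108 .034 166
```

```text
px [ 28. 231.] c 0.5178 -0.2244 size 105 40 ang 15.4
px [565. 136.] c 0.5547 0.3285 size 78 66 ang -14.2
px [516. 134.] c 0.5396 0.271 size 83 35 ang -2.4
px [456. 125.] c 0.5252 0.2102 size 80 77 ang -13.4
px [334. 178.] c 0.5526 0.1117 size 180 79 ang -14.0
t 5.5667 p [0.5619 0.0965 0.0998] yaw 165.4 q [-0.54  0.4   0.4   1.73 -0.17  1.05  1.23] w 0.269
linear [0.0158 0.0356 0.2194] dr [-0.0003  0.     -0.0031]
```

View pics/w3.png

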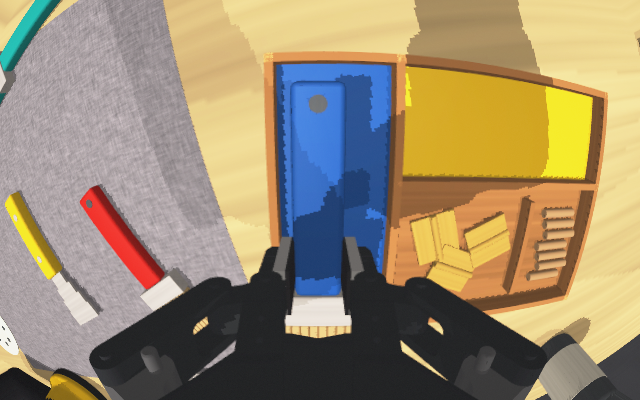

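The brush is over the blue pocket, handle (318,180) and liner (334,178), and needs about 11 mm in y. Lowering now.

>>> drive_tool(claw=[0.9,0.9,0.9,0.9,0.9,0.9,0.9,0.9], linear=[[0.016,0.039,0.03],[0.016,0.039,0.08],[0.016,0.039,0.14],[0.016,0.039,0.19],[0.016,0.039,0.21],[0.016,0.039,0.215],[0.016,0.039,0.215],[0.016,0.039,0.215]], dr=[[0,0,-0.003],[0,0,-0.003],[0,0,-0.003],[0,0,-0.003],[0,0,-0.003],[0,0,-0.003],[0,0,-0.003],[0,0,-0.003]])

```text
clock: 6.23
position: [0.5606, 0.1112, 0.0362]
tcp_rot: [3.141, 0.001, 2.899]
ft_force: [0.6, 0.3, -1.2]
width: 0.268
grasp_force: 39.6
```

>>> drive_tool(claw=[0.9,0.9,0.9,0.9], linear=[[0,0,0.007],[0,0,0.014],[0,0,0.014],[0,0,0.014]], dr=[[0,0,0],[0,0,0],[0,0,0],[0,0,0]])

```text
clock: 6.57
position: [0.5601, 0.1113, 0.0314]
tcp_rot: [3.141, 0.0, 2.9]
ft_force: [0.2, 1.3, -0.5]
width: 0.267
grasp_force: 39.6
```

```bash
python3 go.py .56 .109 .028 166; python3 -c "
from h import *
print(r.sense()['ft_force'])"
```

```text
t 6.5667 p [0.5601 0.1113 0.0314] yaw 166.1 q [-0.54  0.49  0.36  1.78 -0.21  0.91  1.25] w 0.267
linear [-0.0015 -0.0077  0.0115] dr [0.     0.     0.0008]
[ 0.21362826  1.30011746 -0.47688647]
```

>>> drive_tool(claw=[0.9,0.9,0.9,0.9], linear=[[0,-0.006,0.004],[0,-0.006,0.007],[0,-0.006,0.007],[0,-0.006,0.007]], dr=[[0,0,0],[0,0,0],[0,0,0],[0,0,0]])

```text
clock: 6.9
position: [0.5596, 0.1095, 0.0291]
tcp_rot: [-3.141, -0.0, 2.9]
ft_force: [0.0, -0.2, -1.0]
width: 0.266
grasp_force: 39.6
```

>>> drive_tool(claw=[0.9,0.9,0.9], linear=[[0,0,0.003],[0,0,0.003],[0,0,0.003]], dr=[[0,0,0],[0,0,0],[0,0,0]])

```text
clock: 7.15
position: [0.5598, 0.1096, 0.0285]
tcp_rot: [3.141, 0.0, 2.9]
ft_force: [-0.8, -0.1, 3.0]
width: 0.267
grasp_force: 40.0
```

>>> drive_tool(claw=[0.2,0.2,0.2,0.2,0.2,0.2], linear=[[0,0,0.001],[0,0,0.001],[0,0,0.001],[0,0,0.001],[0,0,0.001],[0,0,0.001]], dr=[[0,0,0],[0,0,0],[0,0,0],[0,0,0],[0,0,0],[0,0,0]])

```text
clock: 7.65
position: [0.5596, 0.1096, 0.0279]
tcp_rot: [-3.142, -0.0, 2.9]
ft_force: [-0.7, -0.2, -0.2]
width: 0.403
grasp_force: 0.0
```

>>> drive_tool(claw=[0.2,0.2,0.2,0.2,0.2,0.2,0.2,0.2], linear=[[0,0,-0.02],[0,0,-0.06],[0,0,-0.15],[0,0,-0.3],[0,0,-0.4],[0,0,-0.4],[0,0,-0.4],[0,0,-0.4]], dr=[[0,0,0],[0,0,0],[0,0,0],[0,0,0],[0,0,0],[0,0,0],[0,0,0],[0,0,0]])

```text
clock: 8.32
position: [0.5596, 0.1096, 0.1488]
tcp_rot: [3.141, 0.001, 2.9]
ft_force: [0.1, 0.4, -0.1]
width: 0.396
grasp_force: 0.0
```

```bash
python3 - <<'E'
from m import *
c=blob(Y,380,150,420,225); print(rect(c,.016))
cv2.imwrite('pics/t2.png',cv2.cvtColor(cv2.resize(p[80:280,150:420],None,fx=2.9,fy=2.9),cv2.COLOR_RGB2BGR))
E
python3 go.py .5475 -.16 .13 195
```

```text
(array([ 0.51577942, -0.22508487]), 103.81205749511719, 22.94297218322754, 15.24697494506836)
t 8.3667 p [0.5591 0.1095 0.1478] yaw 166.1 q [-0.57  0.35  0.4   1.68 -0.15  1.14  1.2 ] w 0.397
linear [-0.1777 -0.8814  0.0593] dr [-0.     -0.0003 -0.1603]
```

View pics/t2.png

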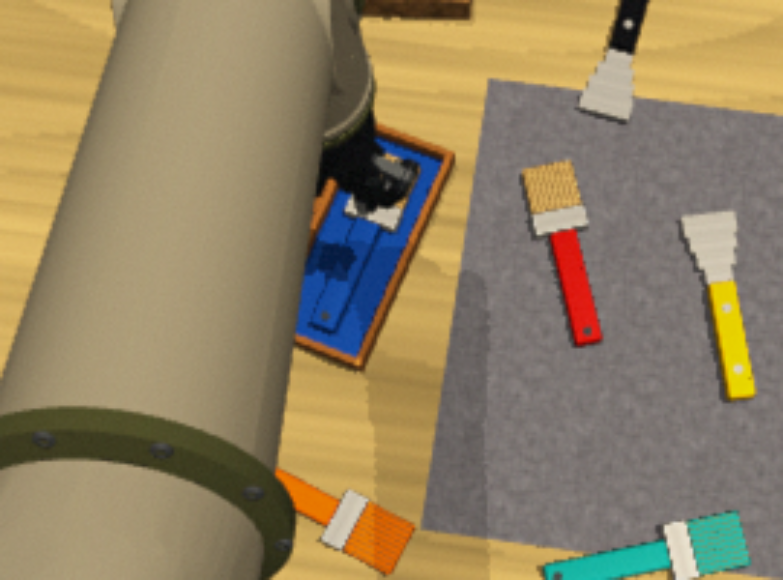

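The brush lies in the blue pocket (handle at crop ~(345,280)), and the spatula has not moved. Going to the spatula.

>>> drive_tool(claw=[-0.2,-0.2,-0.2,-0.2,-0.2,-0.2,-0.2,-0.2], linear=[[-0.18,-0.88,0.06],[-0.18,-0.88,0.06],[-0.18,-0.88,0.06],[-0.18,-0.88,0.06],[-0.18,-0.88,0.06],[-0.18,-0.88,0.06],[-0.18,-0.88,0.06],[-0.18,-0.88,0.06]], dr=[[0,0,-0.16],[0,0,-0.16],[0,0,-0.16],[0,0,-0.16],[0,0,-0.16],[0,0,-0.16],[0,0,-0.16],[0,0,-0.16]])

```text
clock: 9.03
position: [0.5456, -0.1689, 0.1287]
tcp_rot: [-3.138, -0.004, -2.892]
ft_force: [-0.5, -0.3, 0.3]
width: 0.601
grasp_force: 0.0
```

```bash
python3 go.py w y .016; python3 go.py .5475 -.2165 .065 195.3
```

```text
px [ 65. 385.] c 1.0029 -0.524 size 116 78 ang 8.8
px [615. 263.] c 0.5388 0.2603 size 168 76 ang 75.9
px [261. 148.] c 0.518 -0.2231 size 102 24 ang 15.4
t 9.0833 p [ 0.5466 -0.1648  0.1287] yaw -165.5 q [-0.11  0.38  0.44  1.7  -0.17  1.11  2.2 ] w 0.598
linear [ 0.0394 -0.1675  0.2125] dr [-0.0003 -0.0012 -0.0046]
```

>>> drive_tool(claw=[-0.2,-0.2,-0.2,-0.2,-0.2,-0.2,-0.2,-0.2], linear=[[0.036,-0.165,0.06],[0.036,-0.165,0.15],[0.036,-0.165,0.21],[0.036,-0.165,0.21],[0.036,-0.165,0.21],[0.036,-0.165,0.21],[0.036,-0.165,0.21],[0.036,-0.165,0.21]], dr=[[0,0,-0.004],[0,0,-0.004],[0,0,-0.004],[0,0,-0.004],[0,0,-0.004],[0,0,-0.004],[0,0,-0.004],[0,0,-0.004]])

```text
clock: 9.75
position: [0.5523, -0.2097, 0.0685]
tcp_rot: [-3.141, 0.002, -2.867]
ft_force: [0.2, 0.4, 0.1]
width: 0.602
grasp_force: 0.0
```

```bash
python3 go.py w y .016; python3 go.py .549 -.2155 .022 195.3
```

```text
px [309. 149.] c 0.5085 -0.2268 size 82 23 ang 15.3
t 9.8 p [ 0.5521 -0.2099  0.0683] yaw -164.3 q [-0.02  0.48  0.43  1.7  -0.23  1.    2.34] w 0.597
linear [ 0.0152 -0.0152  0.1542] dr [-0.0002  0.0006  0.0023]
```

>>> drive_tool(claw=[-0.2,-0.2,-0.2,-0.2,0.9,0.9,0.9,0.9], linear=[[0.012,-0.016,0.06],[0.012,-0.016,0.12],[0.012,-0.016,0.152],[0.012,-0.016,0.152],[0.012,-0.016,0.152],[0.012,-0.016,0.152],[0.012,-0.016,0.152],[0.012,-0.016,0.152]], dr=[[0,0,0.002],[0,0,0.002],[0,0,0.002],[0,0,0.002],[0,0,0.002],[0,0,0.002],[0,0,0.002],[0,0,0.002]])

```text
clock: 10.47
position: [0.55, -0.2162, 0.0227]
tcp_rot: [-3.14, 0.002, -2.874]
ft_force: [-0.3, 0.5, 3.8]
width: 0.268
grasp_force: 40.3
```

>>> drive_tool(claw=[0.9,0.9,0.9,0.9,0.9,0.9,0.9], linear=[[0,0,0],[0,0,0],[0,0,0],[0,0,-0.06],[0,0,-0.15],[0,0,-0.3],[0,0,-0.3]], dr=[[0,0,0],[0,0,0],[0,0,0],[0,0,0],[0,0,0],[0,0,0],[0,0,0]])

```text
clock: 11.05
position: [0.5522, -0.2176, 0.1186]
tcp_rot: [-3.136, 0.008, -2.875]
ft_force: [2.0, -0.8, 0.8]
width: 0.27
grasp_force: 39.8
```

```bash
python3 go.py .545 .05 .13 225
```

```text
t 11.05 p [ 0.5522 -0.2176  0.1186] yaw -164.7 q [-0.03  0.43  0.45  1.66 -0.21  1.09  2.32] w 0.27
linear [-0.2121  0.8667 -0.0407] dr [-0.0023  0.0022 -0.1652]
```

>>> drive_tool(claw=[0.9,0.9,0.9,0.9,0.9,0.9,0.9,0.9], linear=[[-0.03,0.12,-0.04],[-0.1,0.4,-0.04],[-0.21,0.87,-0.04],[-0.21,0.87,-0.04],[-0.21,0.87,-0.04],[-0.21,0.87,-0.04],[-0.21,0.87,-0.04],[-0.21,0.87,-0.04]], dr=[[0,0,-0.03],[0,0,-0.06],[0,0,-0.1],[0,0,-0.165],[0,0,-0.165],[0,0,-0.165],[0,0,-0.165],[0,0,-0.165]])

```text
clock: 11.72
position: [0.5403, 0.0605, 0.1235]
tcp_rot: [3.139, 0.002, -2.346]
ft_force: [0.5, 0.5, -1.3]
width: 0.266
grasp_force: 39.8
```

```bash
python3 go.py .538 .263 .12 255.8
```

```text
t 11.7167 p [0.5403 0.0605 0.1235] yaw -134.4 q [-0.37  0.31  0.24  1.77 -0.09  1.07  2.27] w 0.266
linear [-0.4767  0.478   0.0139] dr [ 0.0005  0.001  -0.1679]
```

>>> drive_tool(claw=[0.9,0.9,0.9,0.9,0.9,0.9,0.9,0.9], linear=[[-0.1,0.1,0.01],[-0.25,0.25,0.01],[-0.4,0.4,0.01],[-0.477,0.478,0.01],[-0.477,0.478,0.01],[-0.477,0.478,0.01],[-0.477,0.478,0.01],[-0.477,0.478,0.01]], dr=[[0,0,-0.04],[0,0,-0.08],[0,0,-0.12],[0,0,-0.168],[0,0,-0.168],[0,0,-0.168],[0,0,-0.168],[0,0,-0.168]])

```text
clock: 12.38
position: [0.5409, 0.2541, 0.1202]
tcp_rot: [-3.141, -0.001, -1.829]
ft_force: [0.1, -1.3, -0.9]
width: 0.27
grasp_force: 39.8
```

```bash
python3 go.py w y .009 pics/w4.png;  python3 go.py .5375 .264 .037 255.8
```

```text
px [325. 194.] c 0.5353 0.2498 size 176 79 ang 76.4
t 12.4333 p [0.5412 0.2532 0.1203] yaw -104.9 q [-0.55  0.42  0.08  1.62 -0.03  1.11  2.42] w 0.262
linear [-0.032   0.0212  0.2775] dr [-0.0001 -0.0004 -0.0039]
```

View pics/w4.png

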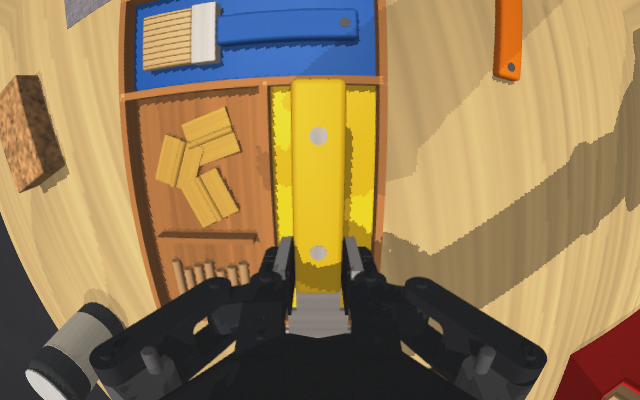

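The brush lies flat in the blue pocket (image (250,30)). The spatula is over the yellow liner (centre (325,194)). Lowering with an ~11 mm correction.

>>> drive_tool(claw=[0.9,0.9,0.9,0.9,0.9,0.9,0.9,0.9], linear=[[-0.032,0.018,0.03],[-0.032,0.018,0.09],[-0.032,0.018,0.16],[-0.032,0.018,0.23],[-0.032,0.018,0.26],[-0.032,0.018,0.275],[-0.032,0.018,0.275],[-0.032,0.018,0.275]], dr=[[0,0,0.004],[0,0,0.004],[0,0,0.004],[0,0,0.004],[0,0,0.004],[0,0,0.004],[0,0,0.004],[0,0,0.004]])

```text
clock: 13.1
position: [0.5387, 0.2653, 0.0388]
tcp_rot: [-3.141, 0.001, -1.842]
ft_force: [0.2, 0.4, -0.2]
width: 0.269
grasp_force: 39.8
```

>>> drive_tool(claw=[0.9,0.9,0.9,0.9], linear=[[0,0,0.007],[0,0,0.014],[0,0,0.014],[0,0,0.014]], dr=[[0,0,0],[0,0,0],[0,0,0],[0,0,0]])

```text
clock: 13.43
position: [0.538, 0.2658, 0.034]
tcp_rot: [-3.141, 0.0, -1.841]
ft_force: [0.3, 0.4, -1.2]
width: 0.268
grasp_force: 39.8
```

```bash
python3 go.py .5375 .264 .03 255.8
```

```text
t 13.4333 p [0.538  0.2658 0.034 ] yaw -105.5 q [-0.56  0.52  0.07  1.68 -0.04  0.94  2.39] w 0.268
linear [ 0.0064 -0.0001  0.0133] dr [-0.0001  0.0001 -0.0071]
```

>>> drive_tool(claw=[0.9,0.9,0.9,0.9], linear=[[0.005,0,0.004],[0.005,0,0.008],[0.005,0,0.01],[0.005,0,0.01]], dr=[[0,0,-0.007],[0,0,-0.007],[0,0,-0.007],[0,0,-0.007]])

```text
clock: 13.77
position: [0.5375, 0.2641, 0.0307]
tcp_rot: [3.141, -0.0, -1.819]
ft_force: [-0.9, -0.9, 0.6]
width: 0.267
grasp_force: 39.9
```

>>> drive_tool(claw=[0.9,0.9,0.9], linear=[[0,0,0.003],[0,0,0.003],[0,0,0.003]], dr=[[0,0,0],[0,0,0],[0,0,0]])

```text
clock: 14.02
position: [0.5376, 0.2642, 0.0307]
tcp_rot: [-3.141, 0.0, -1.819]
ft_force: [-3.4, -2.5, 8.8]
width: 0.271
grasp_force: 40.9
```

Contact (8.8 N). Releasing.

>>> drive_tool(claw=[0.2,0.2,0.2,0.2,0.2,0.2], linear=[[0,0,0],[0,0,0],[0,0,0],[0,0,0],[0,0,0],[0,0,0]], dr=[[0,0,0],[0,0,0],[0,0,0],[0,0,0],[0,0,0],[0,0,0]])

```text
clock: 14.52
position: [0.5374, 0.2643, 0.0296]
tcp_rot: [3.141, -0.0, -1.819]
ft_force: [-0.3, 0.2, 0.3]
width: 0.403
grasp_force: 0.0
```

>>> drive_tool(claw=[0.2,0.2,0.2,0.2,0.2,0.2,0.2,0.2], linear=[[0,0,-0.02],[0,0,-0.06],[0,0,-0.15],[0,0,-0.3],[0,0,-0.4],[0,0,-0.5],[0,0,-0.6],[0,0,-0.6]], dr=[[0,0,0],[0,0,0],[0,0,0],[0,0,0],[0,0,0],[0,0,0],[0,0,0],[0,0,0]])

```text
clock: 15.18
position: [0.5403, 0.2656, 0.2187]
tcp_rot: [-3.133, 0.008, -1.819]
ft_force: [0.9, 0.6, 0.7]
width: 0.398
grasp_force: 0.0
```

Run:
```python
from h import *
_,a=snap('scene'); s,b=snap('wrist')
print(s['clock'],s['position'])
q=np.vstack([cv2.resize(a['pixels'][190:390,290:510],(440,400))[:, :], ]); w=cv2.resize(b['pixels'],(640,400))[:, 120:480]
cv2.imwrite('pics/end.png',cv2.cvtColor(np.hstack([q,w]),cv2.COLOR_RGB2BGR))
```

```text
15.2333 [0.53942946 0.265192   0.21538671]
```

View pics/end.png

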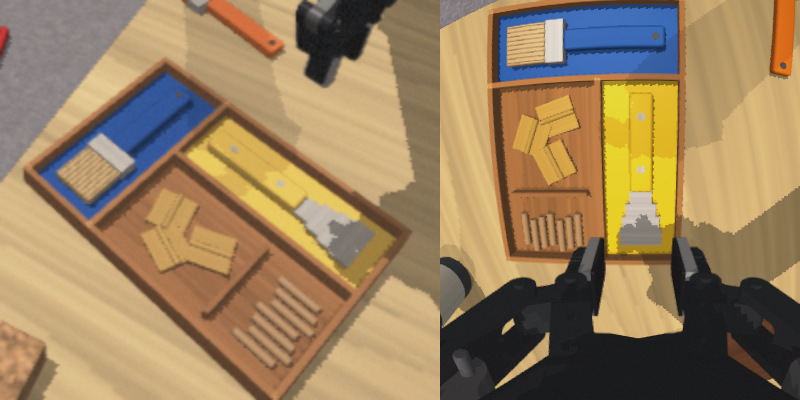

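Both tools lie flat along their compartments: brush at (585,40), spatula at (640,165) in the right half. The gripper is clear.

```bash
python3 -c "
from cell import r
print(r.close_job())"
```

```text
the job is handed in; nothing more can be done
None
```

The blue brush lies flat in the blue compartment and the yellow spatula in the yellow one, both set down under light contact with the gripper clear, and the job was handed in at about 15 s; no verdict was returned.

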